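Trim the optics unit to its setting marker

TASK

The needle of the grey trim unit is off its setting. Slide the dust cover fully clear of the well, turn the small knob sunk in the well until the needle points at the pointed setting marker (not the plain square block), then slide the cover fully shut with the needle still on the marker. Leave the other things on the bench where they are.

Things in the scene. Friction and masses are not known exactly. Their poses are not given: they have to be found in the camera images.
- trim_unit: Grey instrument box fixed to the bench, 160 (x) by 220 (y) by 80 mm high; origin: centre of its underside. A round well, 68 mm diameter, 38 mm deep (floor at z = 42 mm), opens in its top at x = -25, y = -50 mm; a flat cover slides over it along y between rails 6 mm high. On the +x side of the top: a black scale along y, white needle, a pointed steel marker and a plain square block of no concern.
- knob_grip (a point): Aluminium knob: upright bar 26 mm long, 10 mm thick, its top 28 mm above the well's floor (10 mm below the rim), on a 3 mm high foot disc of 18 mm diameter. The point is on the turning axis, 17 mm above the well's floor; x axis along the bar, y across its 10 mm thickness, z up. From each 10 mm face to the well's wall: 29 mm.
- trim_knob (a joint): Angle of the knob, rad, growing counter-clockwise seen from above; 0 with the bar along the unit's x axis; end stops at -1.6 and 1.6. Stiff enough (0.04 N m) to stay where left. Each rad moves the needle 36 mm: counter-clockwise moves it to the unit's +y.
- cover_rib (a point): Centre of the black rib on the dust cover: 40 mm long (unit's x), 12 mm thick (y), 18 mm high (its foot, on the cover plate's top face, is 9 mm below the point); axes as the unit's. The plate is 82 by 84 by 3 mm, rib at its middle. Push the rib sideways to slide the cover.
- cover (a joint): Travel of the dust cover, m: 0 fully shut (over the well, at its stop), 0.085 fully open at its other stop, displaced to the unit's +y. It stays where it is left; about 2 N of friction.
- needle_tip (a point): Tip of the white needle (20 by 4 mm, lying along the unit's x) on the scale; it moves only along the unit's y, driven by the knob. The needle is on the marker when tip and marker point have the same y in the unit's frame. Axes as the unit's.
- marker_tip (a point): Foot of the point of the steel setting marker: a fixed block 10 by 20 by 12 mm high with a pointed nose 10 mm long towards the scale (the unit's -x). Axes as the unit's. It stands 24 to 40 mm to either side of mid-scale.
- vial: Bystander: small glass vial, 18 mm diameter, 40 mm high, standing on the unit's top near its +x +y corner; origin under its centre.
- jar: Bystander: amber jar, 56 mm diameter, 75 mm high, beside the unit; origin under its centre.
- screwdriver: Bystander: screwdriver 160 mm long lying in front of the unit; along its x.
- weight: Bystander: steel calibration weight, 34 mm diameter, 50 mm high, beside the unit; origin under its centre.
- mug: Bystander: white mug, 80 mm diameter, 95 mm high; origin under its centre.
- flask: Bystander: white plastic bottle, 68 mm diameter, 170 mm high; origin under its centre.
- tip_box: Bystander: grey and clear plastic box 120 by 85 by 70 mm high; origin under its centre.

How it is judged (in metres and radians):
On the way, in this order (a step that is already met when the one before it is completed fails the run):
1. the cover is slid clear of the well (value of joint cover above 0.072 m), for 0.2 s.
2. the needle stands on the pointed marker, within 4 mm (y of needle_tip in the frame of marker_tip between -0.004 and 0.004 m), for 0.3 s.
At the end, for the whole second after the job is handed in: The needle points at the pointed marker within 4 mm along the scale, the cover is shut to within 6 mm of its stop, and both are at rest (all of step 2 and value of joint cover below 0.006 m and velocity of joint cover between -0.005 and 0.005 m/s and velocity of joint trim_knob between -0.05 and 0.05 rad/s); the robot touches nothing.
It fails at once if a bystander is shifted more than 30 mm or tipped over (distance of any of vial, jar, screwdriver, weight, mug, flask, tip_box from where it was at the start of the episode above 0.03 m or angle between any of vial, jar, weight, mug, flask, tip_box's own z axis and vertical above 0.5 rad).
It also fails if it takes over 64 s, if anything falls off the work surface, if the arm or the gripper's body presses on something with over 40 N, if the wrist force passes 120 N, or if a joint passes its speed limit or range.

ROBOT

A 6-joint arm with a two-finger parallel gripper is mounted at the origin on the work surface. World frame = base frame: x ahead of the robot, y to its left, z up, the work surface at z = 0. Lengths are in mm, angles in degrees, forces in N, time in s.
With the tool pointing down it reaches from about 300 to 850 mm from the base axis. Payload 4.2 kg.
Tool frame: the origin (TCP) lies at the very end of the fingers, on their centre line; the grasp point (between the pads) lies env.pinch_z behind it (env.pinch_z is the distance from the TCP to the grasp point, in mm); z points along the fingers, y is the line along which they close (so a half turn about z gives the same grasp; the last joint's range is limited). The gripper opens to 91 mm and grips with 3 to 60 N. Pads are 32 mm wide; open, the fingers measure 118 mm over their backs; the gripper's body (76 mm by 178 mm) begins 60 mm behind the grasp point.
Start: joints at [66.921, 18.312, 89.639, -0, 72.044, -1.146], TCP at [214.777, 533.399, 213.976] pointing down, gripper open.
Joint ranges: [-177.97, 177.97], [-48.28, 115.42], [12.27, 149.76], [-77.06, 257.06], [2.81, 150.46], [-146.56, 146.56]. Speed limits (degrees/s): [147.25, 147.25, 180, 180, 180, 180].

INTERFACE

Orientations are given as [roll, pitch, yaw] about the fixed x, y, z axes, in that order (R = Rz(yaw) Ry(pitch) Rx(roll)).
In Python, from workcell import state, vision, job_done, env gives the robot as it stands.
- The arm moves only by the tool servo_tool, never from a script. Its argument "rows" is a list of rows, each a list of 5 numbers: the shift along the tool's x, y, z scaled (see below), then the turn about the tool's z scaled (see below), then the opening, from 0 (shut) to 1 (fully open). A call has 1 to 20 rows; each row is the pose to reach, as a shift and turn from the pose commanded when the call began, along the tool's axes at that moment; what a row does not reach only later rows make up. The controller multiplies each number of a shift by 200 mm and each number of a turn by 90 degrees. A row lasts 1/12 s, in which the tool goes at most 41.7 mm and 7.16 degrees, less where a joint would pass 70% of its speed; a pose out of reach is approached as far as the arm can. A call with a number of a shift or a turn outside -1 to 1 is refused whole. A call with a gripper value outside its range is refused whole. The fingers move at their own pace and stop on an object; "force" is the grip in N (left out, the last holds). Time passes only in rows, so rows that repeat a pose let the fingers close. It gives the time, the measured TCP pose, the force, the opening and the grip force at its end, in the units of the state.
- state(): the state, without advancing time (a new reading comes with each control period).
- vision.grab_frame(name): name is "scene" or "top" or "wrist"; returns the picture (400x640x3 uint8, red, green, blue); there is no depth.
- vision.camera_info(name): a dict with "vertical_fov" (degrees; the focal length in pixels is half the picture's height over the tangent of half this angle, whatever the lens; pixels are square), "cx", "cy" (the principal point, pixels), "distortion" ([k1, k2, p1, p2, k3] as OpenCV has them; the pictures are not rectified), "T" (4x4, takes a point from camera to world coordinates). Camera axes: x right, y up, looking along -z (the intrinsics and any distortion apply to the point x, -y, -z); pixel columns grow to the right and rows downward; lengths in mm; the calibration is good to about 2 mm. A picture is of the moment at which its call begins: read the wrist's pose just before it. camera_info takes no time and is no camera call; for the wrist camera it gives the pose at the moment of the call.
- job_done(): hands the job in; it is judged then, once.
The state is a dict: "time_s": time; "qpos": joint angles; "qvel": joint speeds; "effort": joint torques, N m; "ee_pos": TCP position; "ee_rot": TCP orientation; "force": force on the tool from outside, world axes, zero at the start; "torque": the same for the moment, N m; "gripper_width": finger opening in mm; "gripper_force": force on a finger pad.
Only numpy, scipy, OpenCV 4.12 (cv2) and the standard library are available. Lean on these libraries where they do the work, as an engineer would, in place of code of your own. Each camera call takes 0.05 s, during which the arm holds its last target. There are 200 camera calls.

## Working session

There is one attempt and no reset: what is moved stays moved. The work goes in short steps, Python scripts to look and compute and a tool call to move; the robot and the scene stay as the last step left them, time stands still between calls to the robot, and variables do not carry over. Pictures are saved under pics/ and viewed, at most 10 in all, crops included, and the job is handed in when it is done.

Besides the shell and the picture viewer there is one more tool, called after ">>>" as name([rows], argument=value, ...), one row to a line, values as JSON. servo_tool: Moves the arm, as the interface text tells. Its arguments: {"type":"object","properties":{"rows":{"type":"array"},"force":{"type":"number"}},"required":["rows"]}

```bash
mkdir -p pics
cat > h.py <<'E'
import numpy as np, cv2
from workcell import state, vision, job_done, env
def cam(n):
    c=vision.camera_info(n); f=200/np.tan(np.radians(c["vertical_fov"]/2))
    return np.array([[f,0,c["cx"]],[0,f,c["cy"]],[0,0,1]]),np.array(c["distortion"],float),np.array(c["T"])
def ray(C,px,z):
    K,d,T=C; u=cv2.undistortPoints(np.array(px,float).reshape(-1,1,2),K,d).reshape(-1,2)
    r=np.c_[u[:,0],-u[:,1],-np.ones(len(u))]@T[:3,:3].T; o=T[:3,3]
    return o+r*((np.array(z)-o[2])/r[:,2])[:,None]
def proj(C,P):
    K,d,T=C; q=(np.array(P,float).reshape(-1,3)-T[:3,3])@T[:3,:3]; q=q*[1,-1,-1]
    return cv2.projectPoints(q,np.zeros(3),np.zeros(3),K,d)[0].reshape(-1,2)
def save(n,f,crop=None,s=1):
    im=vision.grab_frame(n)
    cv2.imwrite("pics/full_"+f,im[:,:,::-1])
    if crop: x0,y0,x1,y1=crop; im=im[y0:y1,x0:x1]
    cv2.imwrite("pics/"+f,cv2.resize(im[:,:,::-1],None,fx=s,fy=s,interpolation=cv2.INTER_CUBIC))
E
python3 - <<'E'
from h import *
print(state()); print(env.pinch_z)
for n in("top","wrist","scene"):
    c=cam(n);print(n,c[0][0,0],c[1],c[2].round(2).tolist())
save("top","a.png",None,1.25); 
save("wrist","b.png",None,1.25)
E
```

```text
{'time_s': 0.0, 'qpos': array([ 6.69201219e+01,  1.83511166e+01,  8.97069288e+01, -9.90760814e-04,
        7.20419287e+01, -1.14480875e+00]), 'qvel': array([-0.02047235, -0.03049994,  0.0303774 , -0.04896394, -0.03324532,
        0.0086882 ]), 'effort': array([-2.51112215e-04, -4.12479579e+01, -2.31978858e+01,  7.26515288e-02,
        4.56007209e-02, -1.33144581e-04]), 'ee_pos': array([214.59237029, 532.91637247, 213.12198132]), 'ee_rot': array([-1.79900027e+02, -1.05564807e-03,  1.58065236e+02]), 'force': array([-0.33947973, -0.63485997, -0.29536825]), 'torque': array([ 0.01895247,  0.01741626, -0.03400084]), 'gripper_force': 0.0, 'gripper_width': 91.35765036987357}
18.8
top 375.3851426599288 [0.00909901 0.         0.         0.         0.        ] [[0.01, 0.99, -0.13, 387.99], [-1.0, 0.02, 0.01, 30.39], [0.02, 0.13, 0.99, 1108.45], [0.0, 0.0, 0.0, 1.0]]
wrist 283.8774463084361 [-0.0396073  0.         0.         0.         0.       ] [[0.37, -0.9, -0.23, 151.68], [0.93, 0.36, 0.09, 558.3], [-0.0, -0.24, 0.97, 383.37], [0.0, 0.0, 0.0, 1.0]]
scene 375.97558888334197 [-0.0384552  0.         0.         0.         0.       ] [[0.79, -0.32, 0.53, 1069.27], [0.62, 0.44, -0.65, -649.14], [-0.02, 0.84, 0.54, 639.82], [0.0, 0.0, 0.0, 1.0]]
```

View pics/a.png

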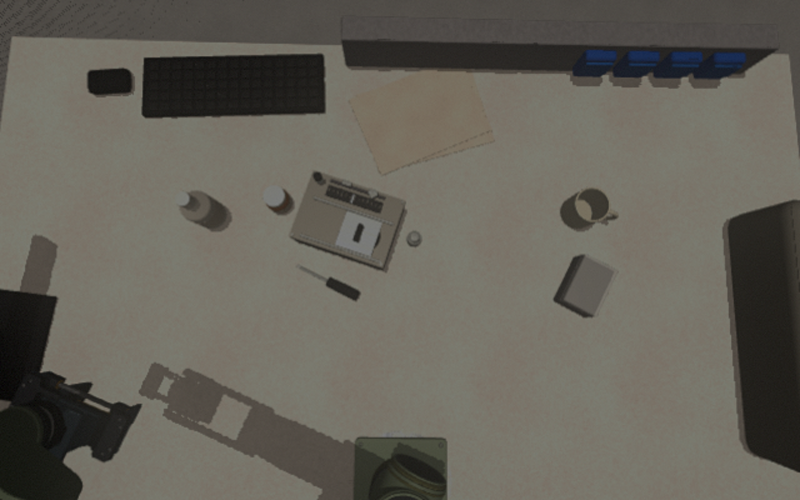

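View pics/b.png

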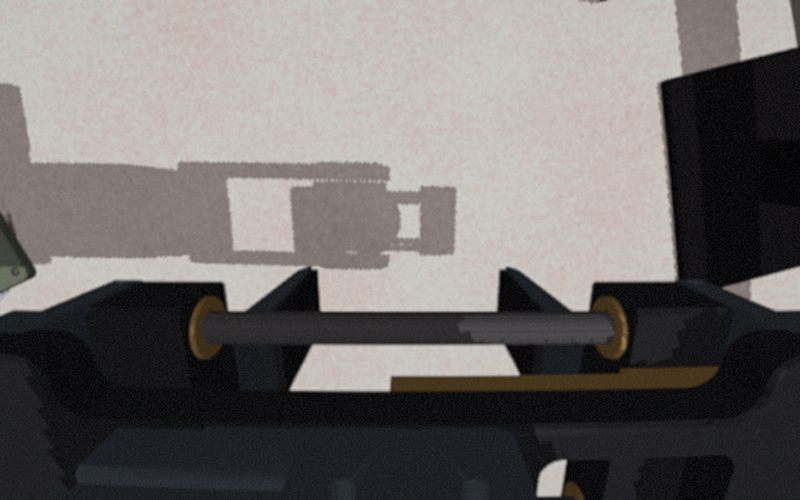

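The top view shows the unit near (350,220) with +x pointing away from the robot, the cover partly open, the vial at the far-left corner, the jar on the left and the weight on the right. The wrist view shows only the bench. Next I'll enlarge the unit.

Run:
```python
import cv2,numpy as np
im=cv2.imread("pics/full_a.png")[130:222,225:340]
im=cv2.resize(im,None,fx=6.5,fy=6.5,interpolation=cv2.INTER_CUBIC)
cv2.imwrite("pics/c.png",np.clip(im*1.8,0,255).astype(np.uint8))
```

```text
(no output)
```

View pics/c.png

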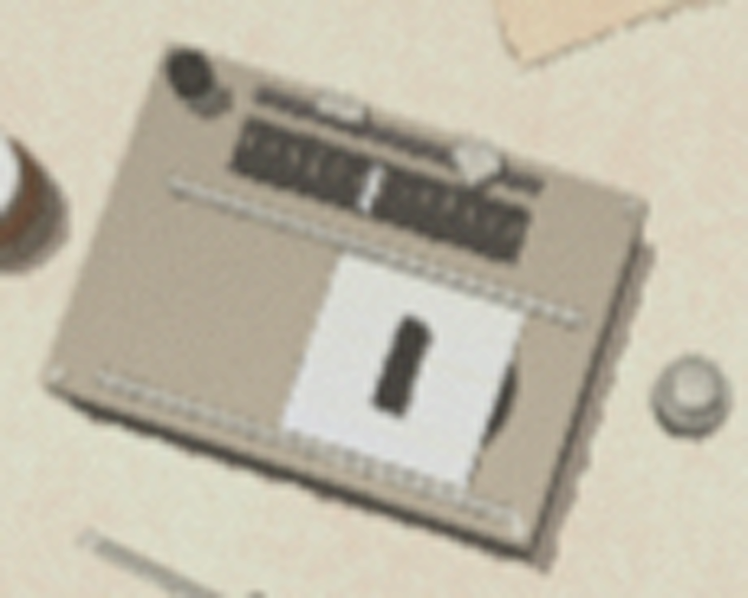

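The enlarged crop shows these top corners: (168,45), (645,205), (528,548) and (48,382). The needle is near (372,190), the pointed marker's nose near (480,183), and the square block near (340,105). The rib is at (403,365), and the cover is about a quarter open.

```bash
cat >> h.py <<'E'
def full(p,x0,y0,s): return (np.array(p,float)+.5)/s-.5+[x0,y0]
def fitbox(W):
    M=np.array([[80,110],[80,-110],[-80,-110],[-80,110]],float)
    W=W[:,:2]; c=W.mean(0); H=M.T@(W-c); yaw=np.arctan2(H[0,1]-H[1,0],H[0,0]+H[1,1])
    return c,yaw,W
def toU(P,c,yaw):
    R=np.array([[np.cos(yaw),-np.sin(yaw)],[np.sin(yaw),np.cos(yaw)]]); return (np.array(P)[:,:2]-c)@R
def toW(P,c,yaw):
    R=np.array([[np.cos(yaw),-np.sin(yaw)],[np.sin(yaw),np.cos(yaw)]]); return np.array(P)@R.T+c
E
python3 - <<'E'
from h import *
C=cam("top"); g=lambda p:full(p,225,130,6.5)
W=ray(C,g([(168,45),(645,205),(528,548),(48,382)]),80)
c,yaw,_=fitbox(W); print(c,np.degrees(yaw)); print(toU(W,c,yaw).round(1))
for n,p,z in [("needle",(372,190),84),("nose",(480,183),82),("rib",(404,362),102),("ribtopends a",(415,322),102),("b",(392,408),102),("vial",(190,72),120),("weight",(690,382),50),("plateL",(312,342),84),("plateR",(495,405),84)]:
    P=ray(C,g([p]),z); print(n,P.round(1),toU(P,c,yaw).round(1))
for y in(-110,110): print(toW([[-25,y]],c,yaw))
E
```

```text
[587.02456017 127.5470936 ] -17.847868257022373
[[  78.1  109.7]
 [  77.7 -108.4]
 [ -78.7 -108.6]
 [ -77.1  107.3]]
needle [[631.4 117.8  84. ]] [[45.2  4.3]]
nose [[635.8  71.7  82. ]] [[ 63.5 -38.2]]
rib [[554. 101. 102.]] [[-23.4 -35.4]]
ribtopends a [[571.   96.8 102. ]] [[ -5.9 -34.1]]
b [[534.5 105.5 102. ]] [[-43.3 -37.1]]
vial [[671.6 191.6 120. ]] [[60.9 86.9]]
weight [[555.7 -21.   50. ]] [[  15.7 -151. ]]
plateL [[564.9 141.5  84. ]] [[-25.4   6.5]]
plateR [[539.1  63.3  84. ]] [[-25.9 -75.9]]
[[529.51374562  30.50325706]]
[[596.94169148 239.91546329]]
```

```bash
cat >> h.py <<'E'
UC=np.array([587.,127.5]);UY=np.radians(-17.85)
def mv(src,dst):
    "src,dst: x,y,z,yaw(deg) -> scaled row"
    s=np.array(src,float);d=np.array(dst,float);p=np.radians(s[3]);v=(d-s)
    return np.round([(v[0]*np.cos(p)+v[1]*np.sin(p))/200,(v[0]*np.sin(p)-v[1]*np.cos(p))/200,-v[2]/200,-v[3]/90],4)
E
python3 - <<'E'
from h import *
s=[214.777,533.399,213.976,158.07]
print(state()["ee_rot"])
rib=toW([[-24,-35.2]],UC,UY)[0]; print(rib)
d=[*rib,200,162.15]
print(mv(s,d))
E
```

```text
[-1.79908131e+02 -1.40756337e-03  1.58069330e+02]
[553.36558779 101.3510743 ]
[-2.3772 -1.3717  0.0699 -0.0453]
```

>>> servo_tool([
  [-0.16, -0.092, 0, 0, 0.5],
  [-0.32, -0.184, 0, 0, 0.5],
  [-0.48, -0.276, 0, 0, 0.5],
  [-0.64, -0.368, 0, 0, 0.5],
  [-0.8, -0.46, 0, 0, 0.5],
  [-0.8, -0.46, 0, 0, 0.5],
])

```text
time_s: 0.6
ee_pos: [331.6, 383.6, 213.7]
ee_rot: [-179.8, 0.1, 157.8]
force: [0.5, -0.7, 0.9]
gripper_width: 54.3
gripper_force: 0.0
```

>>> servo_tool([
  [-0.16, -0.092, 0, 0, 0.5],
  [-0.32, -0.184, 0, 0, 0.5],
  [-0.48, -0.276, 0, 0, 0.5],
  [-0.64, -0.368, 0, 0, 0.5],
  [-0.8, -0.46, 0, 0, 0.5],
  [-0.8, -0.46, 0, 0, 0.5],
])

```text
time_s: 1.1
ee_pos: [445.9, 239.3, 213.6]
ee_rot: [-179.9, 0.1, 157.8]
force: [-0.0, 0.1, 0.4]
gripper_width: 45.9
gripper_force: 0.0
```

>>> servo_tool([
  [-0.16, -0.092, 0, 0, 0.5],
  [-0.32, -0.184, 0, 0, 0.5],
  [-0.48, -0.276, 0, 0, 0.5],
  [-0.64, -0.368, 0, -0.02, 0.5],
  [-0.7772, -0.4517, 0.0699, -0.0453, 0.5],
  [-0.7772, -0.4517, 0.0699, -0.0453, 0.5],
  [-0.7772, -0.4517, 0.0699, -0.0453, 0.5],
  [-0.7772, -0.4517, 0.0699, -0.0453, 0.5],
])

```text
time_s: 1.77
ee_pos: [552.7, 102.4, 199.6]
ee_rot: [180.0, -0.1, 162.1]
force: [0.3, -0.1, -0.2]
gripper_width: 45.5
gripper_force: 0.0
```

Run:
```python
from h import *
save("wrist","d.png",None,1.25)
C=cam("wrist")
for y in(-55,-35.2,-15): print((proj(C,[*toW([[-24,y]],UC,UY)[0],102])*1.25).round(0))
```

```text
[[381. 253.]]
[[407. 253.]]
[[433. 253.]]
```

View pics/d.png

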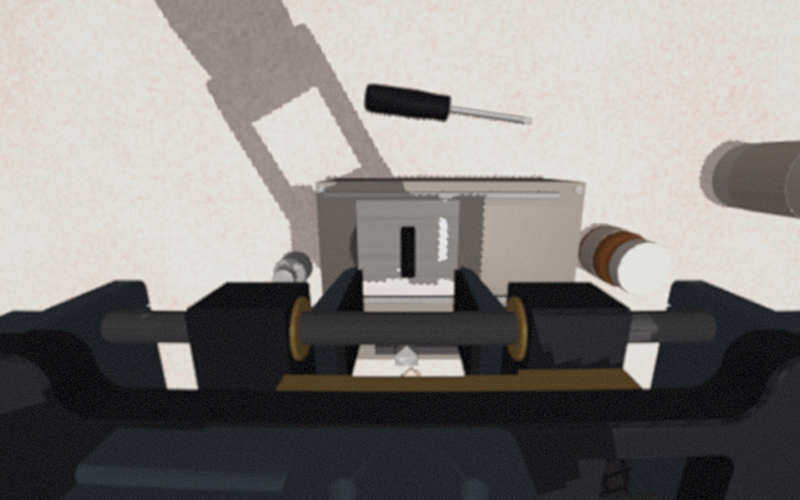

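The rib is at (408,252), which matches the prediction of (407,253). The unit's near top corners are at about (318,183) and (584,185).

Run:
```python
from h import *
C=cam("wrist")
print((proj(C,[[*toW([p],UC,UY)[0],80] for p in((-80,-110),(-80,110))])*1.25).round(1))
s=[*toW([[-24,-35.2]],UC,UY)[0],200,162.15]
print(mv(s,[*s[:2],91,162.15]))
print("open",mv(s,[*toW([[-24,33]],UC,UY)[0],200,162.15]))
```

```text
[[314.  178.4]
 [585.6 179.5]]
[ 0.     0.     0.545 -0.   ]
open [-0.     0.341 -0.    -0.   ]
```

>>> servo_tool([
  [0, 0, 0.15, 0, 0.5],
  [0, 0, 0.3, 0, 0.5],
  [0, 0, 0.42, 0, 0.5],
  [0, 0, 0.5, 0, 0.5],
  [0, 0, 0.545, 0, 0.5],
  [0, 0, 0.545, 0, 0.5],
  [0, 0, 0.545, 0, 0.05],
  [0, 0, 0.545, 0, 0.05],
  [0, 0, 0.545, 0, 0.05],
  [0, 0, 0.545, 0, 0.05],
  [0, 0, 0.545, 0, 0.05],
  [0, 0, 0.545, 0, 0.05],
], force=8)

```text
time_s: 2.82
ee_pos: [553.7, 101.4, 91.6]
ee_rot: [180.0, 0.1, 162.1]
force: [0.1, 0.3, 2.7]
gripper_width: 11.9
gripper_force: 8.0
```

>>> servo_tool([
  [0, 0.05, 0, 0, 0.05],
  [0, 0.1, 0, 0, 0.05],
  [0, 0.15, 0, 0, 0.05],
  [0, 0.2, 0, 0, 0.05],
  [0, 0.25, 0, 0, 0.05],
  [0, 0.3, 0, 0, 0.05],
  [0, 0.335, 0, 0, 0.05],
  [0, 0.335, 0, 0, 0.05],
  [0, 0.335, 0, 0, 0.05],
])

```text
time_s: 3.57
ee_pos: [575.0, 167.7, 91.6]
ee_rot: [179.8, 0.1, 162.2]
force: [-0.5, 2.5, 4.5]
gripper_width: 12.1
gripper_force: 8.0
```

>>> servo_tool([
  [0, 0, 0, 0, 0.4],
  [0, 0, 0, 0, 0.4],
  [0, 0, 0, 0, 0.4],
  [0, 0, 0, 0, 0.4],
  [0, 0, -0.2, 0, 0.4],
  [0, 0, -0.4, 0, 0.4],
  [0, 0, -0.545, 0, 0.4],
  [0, 0, -0.545, 0, 0.4],
  [0, 0, -0.545, 0, 0.4],
])

```text
time_s: 4.32
ee_pos: [574.8, 165.1, 201.8]
ee_rot: [179.9, 0.2, 162.1]
force: [-0.3, 0.4, 0.3]
gripper_width: 36.4
gripper_force: 0.0
```

Run:
```python
from h import *
C=cam("wrist"); save("wrist","e.png",(100,110,420,310),2.5)
for z in(80,70): print((((proj(C,[*toW([[-25,-50]],UC,UY)[0],z])-[100,110]+.5)*2.5)-.5).round(0))
```

```text
[[372. 209.]]
[[378. 204.]]
```

View pics/e.png

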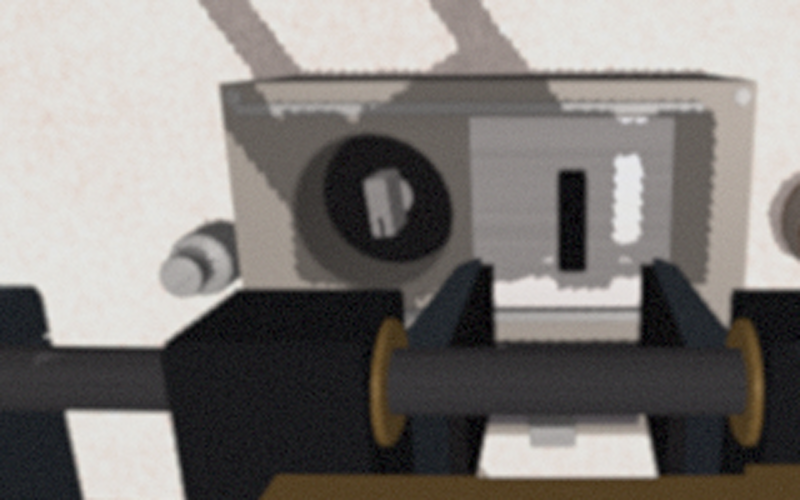

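Cover is clear. The knob's top face is centred near (377,205), as predicted, and tilted about +0.14 rad, which agrees with the needle at +4 mm.

Run:
```python
from h import *
s=[*toW([[-24,31.8]],UC,UY)[0],200,162.15]
print(mv(s,[*toW([[-25,-50]],UC,UY)[0],120,169.65]))
```

```text
[ 0.005  -0.409   0.4    -0.0833]
```

>>> servo_tool([
  [0.0, -0.1, 0, -0.02, 0.264],
  [0, -0.2, 0, -0.06, 0.264],
  [0.005, -0.3, 0.0, -0.0833, 0.264],
  [0.005, -0.409, 0.1, -0.0833, 0.264],
  [0.005, -0.409, 0.25, -0.0833, 0.264],
  [0.005, -0.409, 0.4, -0.0833, 0.264],
  [0.005, -0.409, 0.4, -0.0833, 0.264],
  [0.005, -0.409, 0.4, -0.0833, 0.264],
  [0.005, -0.409, 0.4, -0.0833, 0.264],
])

```text
time_s: 5.12
ee_pos: [548.3, 87.7, 120.3]
ee_rot: [180.0, 0.0, 169.7]
force: [0.3, 0.5, 0.7]
gripper_width: 24.0
gripper_force: 0.0
```

>>> servo_tool([
  [0, 0, 0.05, 0, 0.264],
  [0, 0, 0.1, 0, 0.264],
  [0, 0, 0.15, 0, 0.264],
  [0, 0, 0.2, 0, 0.264],
  [0, 0, 0.24, 0, 0.264],
  [0, 0, 0.24, 0, 0.264],
])

```text
time_s: 5.62
ee_pos: [546.4, 87.4, 69.8]
ee_rot: [-179.9, -0.2, 169.6]
force: [-0.5, 0.7, -0.3]
gripper_width: 24.0
gripper_force: 0.0
```

>>> servo_tool([
  [0, 0, 0.03, 0, 0.264],
  [0, 0, 0.06, 0, 0.264],
  [0, 0, 0.09, 0, 0.264],
  [0, 0, 0.115, 0, 0.264],
  [0, 0, 0.115, 0, 0.264],
  [0, 0, 0.115, 0, 0.264],
])

```text
time_s: 6.12
ee_pos: [547.7, 87.5, 48.7]
ee_rot: [-180.0, -0.0, 169.6]
force: [-0.2, -0.2, -0.2]
gripper_width: 24.1
gripper_force: 0.0
```

>>> servo_tool([
  [0, 0, 0, 0, 0.05],
  [0, 0, 0, 0, 0.05],
  [0, 0, 0, 0, 0.05],
  [0, 0, 0, 0, 0.05],
  [0, 0, 0, 0, 0.05],
  [0, 0, 0, 0, 0.05],
], force=15)

```text
time_s: 6.62
ee_pos: [548.0, 87.5, 49.3]
ee_rot: [180.0, 0.0, 169.6]
force: [-0.5, -0.6, 2.2]
gripper_width: 10.0
gripper_force: 15.0
```

>>> servo_tool([
  [0, 0, 0, 0.06, 0.05],
  [0, 0, 0, 0.12, 0.05],
  [0, 0, 0, 0.18, 0.05],
  [0, 0, 0, 0.24, 0.05],
  [0, 0, 0, 0.3, 0.05],
  [0, 0, 0, 0.36, 0.05],
  [0, 0, 0, 0.42, 0.05],
  [0, 0, 0, 0.48, 0.05],
  [0, 0, 0, 0.54, 0.05],
  [0, 0, 0, 0.6, 0.05],
  [0, 0, 0, 0.66, 0.05],
  [0, 0, 0, 0.72, 0.05],
  [0, 0, 0, 0.75, 0.05],
  [0, 0, 0, 0.75, 0.05],
  [0, 0, 0, 0.75, 0.05],
  [0, 0, 0, 0.75, 0.05],
])

```text
time_s: 7.95
ee_pos: [549.3, 88.6, 49.3]
ee_rot: [179.8, -0.1, 102.2]
force: [3.4, 4.8, -0.3]
gripper_width: 10.0
gripper_force: 15.0
```

Run:
```python
from h import *
im=sum(vision.grab_frame("top").astype(float) for _ in range(6))/6
im=np.clip(im*1.8,0,255).astype(np.uint8)
a=cv2.resize(im[130:222,225:340,::-1],None,fx=6.5,fy=6.5,interpolation=cv2.INTER_CUBIC)
cv2.imwrite("pics/f.png",a); print(state()["torque"],state()["ee_rot"])
```

```text
[ 0.70472062 -0.48195318 -0.07224002] [ 1.79797570e+02 -7.68903584e-02  1.02186566e+02]
```

View pics/f.png

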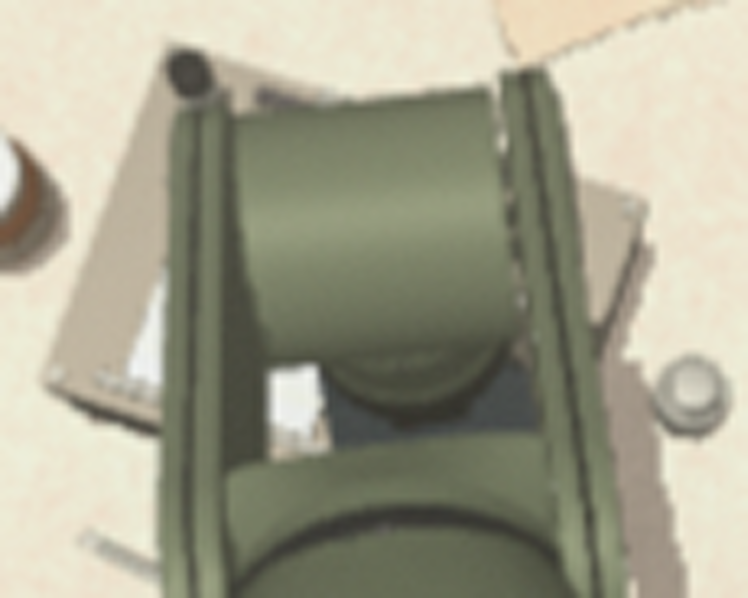

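The arm blocks the top view, so I'll release, lift and look with the wrist camera.

>>> servo_tool([
  [0, 0, 0, 0, 0.25],
  [0, 0, 0, 0, 0.25],
  [0, 0, 0, 0, 0.25],
  [0, 0, 0, 0, 0.25],
  [0, 0, -0.1, 0, 0.25],
  [0, 0, -0.25, 0, 0.25],
  [0, 0, -0.4, 0, 0.25],
  [0, 0, -0.6, 0, 0.25],
  [0, 0, -0.755, 0, 0.25],
  [0, 0, -0.755, 0, 0.25],
  [0, 0, -0.755, 0, 0.25],
])

```text
time_s: 9.17
ee_pos: [548.6, 87.5, 201.9]
ee_rot: [179.8, 0.0, 102.1]
force: [-0.1, -0.2, -0.5]
gripper_width: 22.9
gripper_force: 0.0
```

Run:
```python
from h import *
s=[*toW([[-25,-50]],UC,UY)[0],200,102.15]
print(mv(s,[*toW([[75,-20]],UC,UY)[0],200,162.15]), state()["ee_pos"],state()["ee_rot"])
```

```text
[-0.1201  0.508  -0.     -0.6667] [548.62840335  87.46347107 201.93742043] [1.79759868e+02 2.64547575e-02 1.02147518e+02]
```

>>> servo_tool([
  [-0.02, 0.1, 0, -0.075, 0.4],
  [-0.05, 0.2, 0, -0.15, 0.4],
  [-0.07, 0.3, 0, -0.225, 0.4],
  [-0.1, 0.4, 0, -0.3, 0.4],
  [-0.12, 0.508, 0, -0.375, 0.4],
  [-0.12, 0.508, 0, -0.45, 0.4],
  [-0.12, 0.508, 0, -0.525, 0.4],
  [-0.12, 0.508, 0, -0.6, 0.4],
  [-0.12, 0.508, 0, -0.6667, 0.4],
  [-0.12, 0.508, 0, -0.6667, 0.4],
  [-0.12, 0.508, 0, -0.6667, 0.4],
  [-0.12, 0.508, 0, -0.6667, 0.4],
])

```text
time_s: 10.17
ee_pos: [651.6, 85.3, 198.7]
ee_rot: [-179.9, -0.1, 162.0]
force: [0.7, -0.3, 0.4]
gripper_width: 36.3
gripper_force: 0.0
```

Run:
```python
from h import *
C=cam("wrist"); save("wrist","g.png",(220,110,420,260),4)
print((((proj(C,[*toW([[63,-38]],UC,UY)[0],82])-[220,110]+.5)*4)-.5).round(0))
```

```text
[[359. 305.]]
```

View pics/g.png

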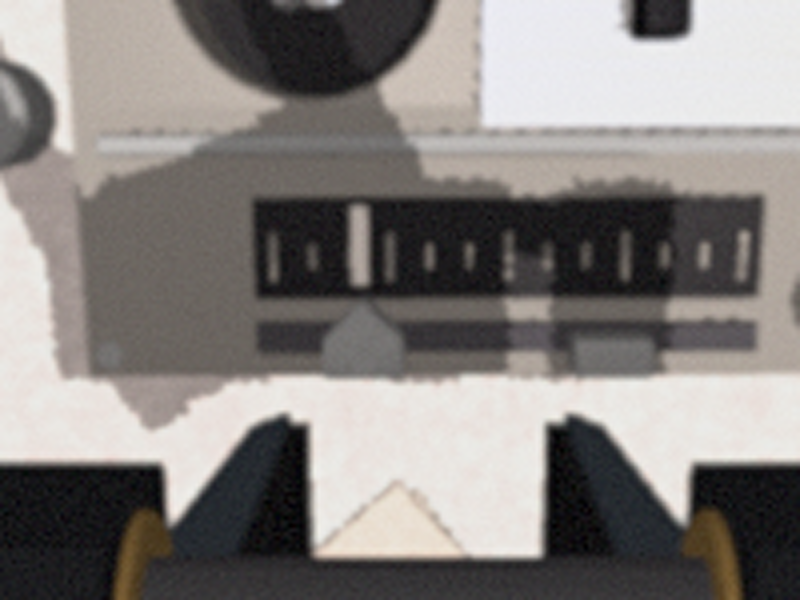

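The needle (x≈359) is within about 1 mm of the marker's nose (x≈364, about 4 px/mm). Next I'll shut the cover.

Run:
```python
from h import *
s=[*toW([[75,-20]],UC,UY)[0],200,162.15]
print(mv(s,[*toW([[-24,31.8]],UC,UY)[0],91,162.15]))
```

```text
[ 0.495  0.259  0.545 -0.   ]
```

>>> servo_tool([
  [0.12, 0.06, 0, 0, 0.5],
  [0.25, 0.13, 0, 0, 0.5],
  [0.37, 0.19, 0, 0, 0.5],
  [0.495, 0.259, 0, 0, 0.5],
  [0.495, 0.259, 0, 0, 0.5],
  [0.495, 0.259, 0.12, 0, 0.5],
  [0.495, 0.259, 0.25, 0, 0.5],
  [0.495, 0.259, 0.4, 0, 0.5],
  [0.495, 0.259, 0.5, 0, 0.5],
  [0.495, 0.259, 0.545, 0, 0.5],
  [0.495, 0.259, 0.545, 0, 0.5],
  [0.495, 0.259, 0.545, 0, 0.5],
])

```text
time_s: 11.22
ee_pos: [574.5, 165.1, 91.4]
ee_rot: [180.0, 0.0, 162.1]
force: [-0.0, 0.2, 0.7]
gripper_width: 45.5
gripper_force: 0.0
```

>>> servo_tool([
  [0, 0, 0, 0, 0.05],
  [0, 0, 0, 0, 0.05],
  [0, 0, 0, 0, 0.05],
  [0, 0, 0, 0, 0.05],
  [0, 0, 0, 0, 0.05],
  [0, 0, 0, 0, 0.05],
], force=8)

```text
time_s: 11.72
ee_pos: [574.4, 165.7, 91.6]
ee_rot: [179.9, 0.1, 162.1]
force: [0.7, 2.3, 2.4]
gripper_width: 11.8
gripper_force: 8.0
```

>>> servo_tool([
  [0, -0.05, 0, 0, 0.05],
  [0, -0.1, 0, 0, 0.05],
  [0, -0.15, 0, 0, 0.05],
  [0, -0.2, 0, 0, 0.05],
  [0, -0.25, 0, 0, 0.05],
  [0, -0.3, 0, 0, 0.05],
  [0, -0.35, 0, 0, 0.05],
  [0, -0.38, 0, 0, 0.05],
  [0, -0.4, 0, 0, 0.05],
  [0, -0.41, 0, 0, 0.05],
  [0, -0.412, 0, 0, 0.05],
  [0, -0.412, 0, 0, 0.05],
  [0, -0.412, 0, 0, 0.05],
])

```text
time_s: 12.8
ee_pos: [549.2, 87.2, 91.6]
ee_rot: [179.8, 0.1, 162.1]
force: [1.0, 6.2, 4.6]
gripper_width: 12.0
gripper_force: 8.0
```

>>> servo_tool([
  [0, -0.006, 0, 0, 0.05],
  [0, -0.012, 0, 0, 0.05],
  [0, -0.012, 0, 0, 0.05],
  [0, -0.012, 0, 0, 0.05],
])

```text
time_s: 13.13
ee_pos: [549.2, 87.2, 91.6]
ee_rot: [179.6, 0.1, 162.0]
force: [3.1, 12.7, 2.5]
gripper_width: 12.0
gripper_force: 8.0
```

The tool stayed put while the force rose, so the cover is at its stop. I'll release, lift, back off towards -x and check.

>>> servo_tool([
  [0, 0.012, 0, 0, 0.05],
  [0, 0.012, 0, 0, 0.4],
  [0, 0.012, 0, 0, 0.4],
  [0, 0.012, 0, 0, 0.4],
  [0, 0.012, 0, 0, 0.4],
  [0, 0.012, 0, 0, 0.4],
  [0, 0.012, -0.1, 0, 0.4],
  [0, 0.012, -0.3, 0, 0.4],
  [0, 0.012, -0.5, 0, 0.4],
  [0, 0.012, -0.7, 0, 0.4],
  [0.2, 0.012, -0.8, 0, 0.4],
  [0.4, 0.012, -0.8, 0, 0.4],
  [0.6, 0.012, -0.8, 0, 0.4],
  [0.8, 0.012, -0.8, 0, 0.4],
  [1, 0.012, -0.8, 0, 0.4],
  [1, 0.012, -0.8, 0, 0.4],
  [1, 0.012, -0.8, 0, 0.4],
  [1, 0.012, -0.8, 0, 0.4],
])

```text
time_s: 14.63
ee_pos: [358.9, 148.0, 251.3]
ee_rot: [180.0, 0.1, 162.2]
force: [0.0, 0.6, 0.3]
gripper_width: 36.5
gripper_force: 0.0
```

Run:
```python
from h import *
im=sum(vision.grab_frame("top").astype(float) for _ in range(6))/6
im=np.clip(im*1.8,0,255).astype(np.uint8)
a=cv2.resize(im[130:222,225:340,::-1],None,fx=6.5,fy=6.5,interpolation=cv2.INTER_CUBIC)
cv2.imwrite("pics/i.png",a)
```

```text
(no output)
```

View pics/i.png

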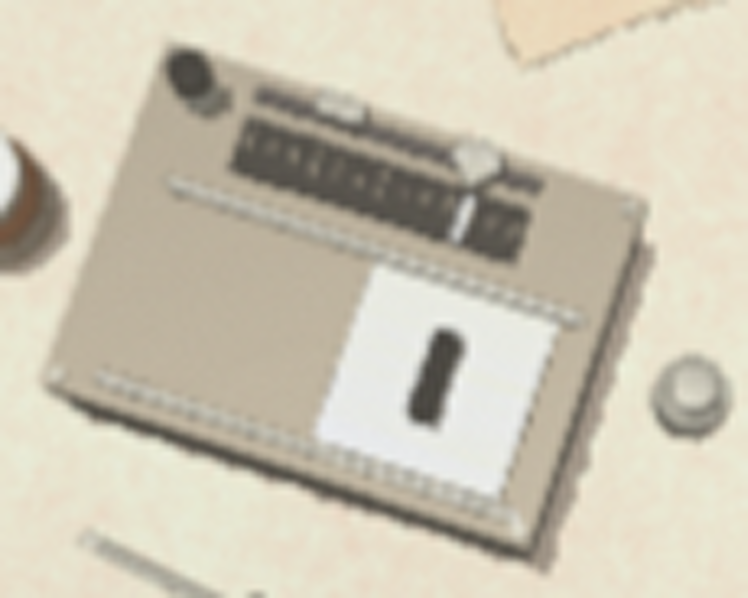

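The cover is fully over the well with the rib at (436,376). The needle's line (457,240)–(468,198) runs into the marker nose at about (472,187), and the bystanders visible in this crop have not moved.

```bash
python3 -c "
from h import *
print(job_done())"
```

```text
the job is handed in; nothing more can be done
None
```

The job is handed in: the needle was about 1 mm from the pointed marker when measured and still lined up with it in the final picture, the cover is shut at its stop, and the arm is clear of everything; the judge's result was not shown.

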